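# Hygiene swab of a transport case lid seam, clicked home into its reagent tube

### The arm

A 6-joint arm with a two-finger parallel gripper is mounted at the origin on a cart in front of the work surface, level with it; the furniture and walls round the work are solid. World frame = base frame: x ahead of the robot, y to its left, z up, the work surface at z = 0. Lengths are in mm, angles in rad, forces in N, time in s.
With the tool pointing down it reaches from about 275 to 825 mm from the base axis. Payload 5.2 kg.
Tool frame: the origin (TCP) lies midway between the tips of the shut fingers; the grasp point (between the pads) lies ctrl.grip_point_offset behind it (ctrl.grip_point_offset is the distance from the TCP to the grasp point, in mm); z points along the fingers, y is the line along which they close (so a half turn about z gives the same grasp; the last joint's range is limited). The gripper opens to 93 mm and grips with 3 to 60 N. Pads are 15 mm wide; open, the fingers measure 128 mm over their backs; the gripper's body (75 mm by 188 mm) begins 65 mm behind the grasp point.
Start: joints at [-1.464, 0.259, 1.535, -0, 1.348, -0.203], TCP at [167.698, -523.815, 218.653] pointing down, gripper open.
Joint ranges: [-3.14, 3.14], [-0.91, 2.08], [0.19, 2.58], [-1.22, 4.36], [0.22, 2.71], [-3.12, 3.12]. Speed limits (rad/s): [2.57, 2.57, 3.14, 3.14, 3.14, 3.14].

### API

Orientations are given as a rotation vector (axis times angle).
In Python, from station import status, eyes, ctrl gives the robot as it stands. The module is installed in compiled form; this text tells all that it offers.
- The arm moves only by the tool play_rows, never from a script. Its arguments are lists of equal length, an entry for each row: "translation": the shift along the world's x, y, z in units of 0.02 m (1.0 is 0.02 m), a list of three; "rot": the turn, a rotation vector about the world's x, y, z in units of 0.1 rad (1.0 is 0.1 rad), a list of three. In form: {"translation": [[dx, dy, dz], ...], "rot": [[wx, wy, wz], ...]}. A call has 1 to 8 rows; each row shifts and turns the commanded pose from where the row before left it; what a row does not reach is not made up. A row lasts 1/10 s, in which the tool goes at most 50 mm and 8.59 degrees, less where a joint would pass 70% of its speed; a pose out of reach is approached as far as the arm can. A call with a number of a shift or a turn outside -1 to 1 is refused whole. A call with a gripper value outside its range is refused whole. "hand" is the closure, from 0 (fully open) to 1 (shut), set as the call begins (left out, the last holds). The fingers move at their own pace and stop on an object; "grip_force" is the grip in N (left out, the last holds). Time passes only in rows, so rows that do not move let the fingers close. It gives the time, the measured TCP pose, the force, the opening and the grip force at its end, in the units of the state.
- status.get_state(): the state, without advancing time (a new reading comes with each control period).
- eyes.grab_frame(name): name is "scene" or "side" or "wrist"; returns (picture, depth): 384x512x3 uint8, blue, green, red; 384x512 float32, mm along the optical axis (not along the pixel's ray), 0 where there is no reading.
- eyes.camera_params(name): a dict with "mtx" (3x3 intrinsics, pixels), "pose" (4x4, takes a point from camera to world coordinates); the wrist camera has in their place "T_tool_cam" (4x4, takes a point from camera to tool coordinates, whose origin is the TCP and whose axes are the flange's). Camera axes: x right, y down, z forward; pixel columns grow to the right and rows downward; lengths in mm; the calibration is good to about 2 mm. A picture is of the moment at which its call begins: read the wrist's pose just before it. camera_params takes no time and is no camera call.
- ctrl.finish_job(): hands the job in; it is judged then, once.
The state is a dict: "t": time; "joint_positions": joint angles; "joint_vel": joint speeds; "joint_torque": joint torques, N m; "eef_pos": TCP position; "tcp_rot": TCP orientation; "ft_force": force on the tool from outside, world axes, zero at the start; "torque": the same for the moment, N m; "finger_gap": opening from 0.0 (shut) to 1.0 (fully open); "grip_force": force on a finger pad.
Only numpy, scipy, OpenCV 4.12 (cv2) and the standard library are available. Lean on these libraries where they do the work, as an engineer would, in place of code of your own. Each camera call takes 0.05 s, during which the arm holds its last target. There are 200 camera calls.

### The job

Take a hygiene sample of the blue specimen case: pull the green-handled swab out of its tube, put its bud in the dark seam round the white lid at the front corner of the hinge end, and wipe slowly (a few cm per second) along the front to the orange-latch end and on along that end to its rear corner, with the bud lightly touching all the way. Then put the swab back into its own tube and press the handle down past the resistance until it snaps and its flange sits flush on the collar, and finish still gripping the handle and pressing it down: do not let go. Leave the timer, the brown bottle and the plaster roll where they are.

Things in the scene. Friction and masses are not known exactly. Their poses are not given: they have to be found in the camera images.
- swab_handle (a point): Centre of the swab's green ribbed handle, where it is gripped; z up along the swab. Round, 20 mm in diameter, from 22 mm below to 24 mm above this point. At the start the swab stands loose in its tube, not snapped, its flange about 11 mm above the collar, leaning up to some 2 degrees; it pulls straight up without resistance.
- swab: The whole swab, 0.06 kg. Origin: centre of the flat underside of its green flange (32 mm wide, 4 mm thick, 26 mm below the handle centre; fingertips may rest on it). Below it are a white snap bead (18.4 mm wide, 12.6 to 13.6 mm below the origin), a stopper 10.4 mm wide tapering to 6 mm (down to 40 mm below the origin), then a thin shaft. z up.
- swab_tip (a point): Lower end of the swab's white bud (6.8 mm in diameter), on the swab's axis, 111 mm below the handle centre. The shaft is sprung: the bud gives up to 8 mm toward the handle, at about 0.25 N per mm, so some 3 mm of press is a light touch.
- tube_mouth (a point): Centre of the top face of the reagent tube's white collar (29 mm wide, 24 mm high, six small orange tabs), 110 mm above the table; z up. Bore 20 mm in the collar, narrowed to 12 mm by six sprung catches 7 mm down; 12.4 mm wide from 24 mm down; free depth 102 mm.
- tube_snap (a point): Point on the tube's axis at the catches, 7 mm below the collar's top. Pressing the swab in, resistance starts with the flange 11 mm above the collar, rises to about 8 to 14 N and drops suddenly with it some 6 to 7 mm above (the catches then pull it in); then the flange lands flat on the collar, handle centre 26 mm above the collar's top.
- stand: The small tube stand, 86 x 60 x 51 mm, fixed, with all it carries. Origin: centre of its underside on the table; z up. The clear reagent tube with the swab is fixed in its place at x = -27, y = +13.5 mm of the stand's own axes; two sample tubes (red and green caps, tops 98 mm above the table) stand at x = +27, y = +-13.5 mm.
- case: Closed blue specimen case, fixed, 104 (x) x 196 (y) x 50 (z) mm, origin at the centre of its underside. White inset lid with a black carry handle along y (40 mm to either side, 63 mm high). Front: its -x long side. Steel hinges at the +y end, orange latch at the -y end. The seam round the lid is the rectangle x = +-33, y = +-80 mm.
- seam_start (a point): Floor of the seam at the front corner of the hinge end (case x = -33, y = +80 mm): start of the wipe. The seam is a groove with bevelled sides and a dark floor: 13 mm wide at the top, 4 mm at the floor, 3 mm deep; floor 47 mm above the table.
- seam_corner (a point): Floor of the seam at the front corner of the latch end (case x = -33, y = -80 mm): here the path turns.
- seam_end (a point): Floor of the seam at the rear corner of the latch end (case x = +33, y = -80 mm): end of the wipe.
- timer: Small white timer, 60 x 64 x 18 mm, loose; origin at the centre of its underside. Not to be moved.
- iodine_bottle: Brown bottle with white cap, 42 mm in diameter, 88 mm high, loose; origin at the centre of its underside. Not to be moved.
- plaster_roll: Roll of plaster tape lying flat, 68 mm in diameter, 19 mm high, loose; origin at the centre of its underside. Not to be moved.
Not all that is in view belongs to the job. There is more than one size of the swab; the job needs the smallest.

How it is judged:
By the outcome, as a careful person would: the job done as asked, in the order asked, and still so for the second after the job is handed in, while the arm keeps its last pose, push and grip.
It also fails if it takes over 66 s, if anything falls off the work surface, if the arm or the gripper's body presses on something with over 40 N, if the wrist force passes 120 N, or if a joint passes its speed limit or range.

## Working session

There is one attempt and no reset: what is moved stays moved. The work goes in short steps, Python scripts to look and compute and a tool call to move; the robot and the scene stay as the last step left them, time stands still between calls to the robot, and variables do not carry over. Pictures are saved under pics/ and viewed, at most 10 in all, crops included, and the job is handed in when it is done.

Besides the shell and the picture viewer there is one more tool, called after "Call:" as name(argument=value, ...) on one line, values as JSON. play_rows: Moves the arm, as the interface text tells. Its arguments: {"type":"object","properties":{"translation":{"type":"array"},"rot":{"type":"array"},"hand":{"type":"number"},"grip_force":{"type":"number"}},"required":["translation","rot"]}

```bash
mkdir -p pics; python3 - <<'E'
from station import status, eyes, ctrl
import numpy as np, cv2
s=status.get_state(); print(s['t'],s['eef_pos'],s['tcp_rot'],s['finger_gap'],ctrl.grip_point_offset,s['ft_force'])
ims=[]
for n in('scene','side'):
    p,d=eyes.grab_frame(n); np.savez(f'{n}.npz',p=p,d=d,**eyes.camera_params(n)); cv2.imwrite(f'pics/{n}0.png',p)
    print(n,eyes.camera_params(n)['pose'].round(2).tolist(), eyes.camera_params(n)['mtx'].round(1).tolist())
print(eyes.camera_params('wrist'))
E
```

```text
0.0 [ 167.65222664 -523.25822953  217.83280209] [-3.10219946e+00 -4.84445327e-01 -1.42685813e-04] 1.0014119153495589 18.8 [-0.71300869  0.12499254 -0.17735955]
scene [[-0.83, -0.39, 0.41, 66.69], [-0.56, 0.58, -0.59, 548.54], [-0.01, -0.71, -0.7, 903.97], [0.0, 0.0, 0.0, 1.0]] [[360.3, 0.0, 245.2], [0.0, 360.3, 186.9], [0.0, 0.0, 1.0]]
side [[1.0, -0.0, -0.03, 543.77], [0.02, -0.57, 0.82, -881.46], [-0.02, -0.82, -0.57, 618.32], [0.0, 0.0, 0.0, 1.0]] [[348.1, 0.0, 257.5], [0.0, 348.1, 190.8], [0.0, 0.0, 1.0]]
{'mtx': array([[317.0568373 ,   0.        , 260.62340531],
       [  0.        , 317.0568373 , 191.42481172],
       [  0.        ,   0.        ,   1.        ]]), 'T_tool_cam': array([[ 1.22856853e-04, -9.53294850e-01, -3.02041245e-01,
         8.47407151e+01],
       [ 9.99999990e-01,  1.36792603e-04, -2.49860975e-05,
         6.17306866e-02],
       [ 6.51361263e-05, -3.02041239e-01,  9.53294858e-01,
        -1.66630942e+02],
       [ 0.00000000e+00,  0.00000000e+00,  0.00000000e+00,
         1.00000000e+00]])}
```

View pics/scene0.png

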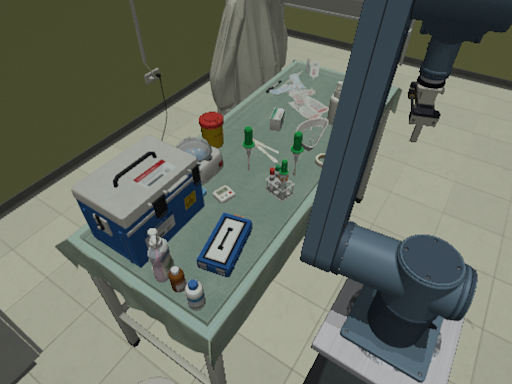

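View pics/side0.png

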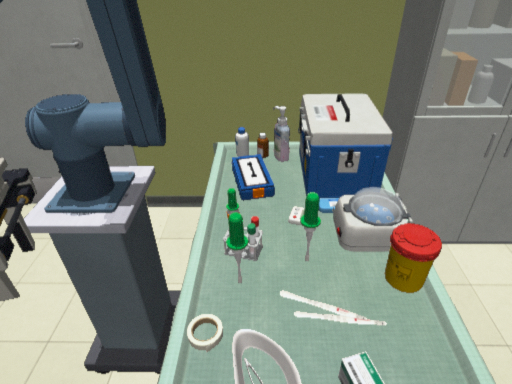

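The scene view shows the blue case at (226,243) and the stand at (280,187), with the small green handle at (285,167). The two big swabs at (248,135) and (298,142) are decoys. In the side view the case is at (253,177) with its orange latch at (258,193), and the small handle is at (232,197), with a big one in front of it.

```bash
cat > h.py <<'E'
import numpy as np, cv2
from scipy.spatial.transform import Rotation as R
def world(z,n=None):
    d=z['d'];m=z['mtx'];P=z['pose'];v,u=np.mgrid[:384,:512]
    c=np.stack([(u-m[0,2])/m[0,0]*d,(v-m[1,2])/m[1,1]*d,d],-1)
    w=c@P[:3,:3].T+P[:3,3]; w[d==0]=np.nan; return w
def wristpose(s,cp):
    T=np.eye(4);T[:3,:3]=R.from_rotvec(s['tcp_rot']).as_matrix();T[:3,3]=s['eef_pos'];return T@cp['T_tool_cam']
def proj(z,X):
    c=(np.asarray(X)-z['pose'][:3,3])@z['pose'][:3,:3];p=c@z['mtx'].T;return p[...,:2]/p[...,2:]
E
python3 - <<'E'
from h import *
for n in('scene','side'):
    z=np.load(n+'.npz');w=world(z);p=z['p'].astype(int);b,g,r=p[...,0],p[...,1],p[...,2]
    for nm,m in (('green',(g>60)&(g>2*r)&(g>1.6*b)),('blue',(b>60)&(b>2.2*r)&(b>1.4*g)),('orange',(r>150)&(g<140)&(b<80)),('white',(b>170)&(g>170)&(r>170))):
        k,l,st,c=cv2.connectedComponentsWithStats(m.astype(np.uint8))
        for i in range(1,k):
            if st[i,4]>15:
                q=w[l==i];q=q[~np.isnan(q[:,0])]
                if len(q) and q[:,2].max()<400: print(n,nm,c[i].round(),st[i,4],np.median(q,0).round(),np.percentile(q,5,0).round(),np.percentile(q,95,0).round())
E
```

```text
scene green [248. 138.] 123 [ 631. -281.  153.] [ 622. -292.  126.] [ 646. -271.  196.]
scene green [297. 143.] 152 [ 475. -347.  152.] [ 464. -361.  126.] [ 492. -336.  194.]
scene green [283. 168.] 82 [ 458. -227.  135.] [ 450. -266.   93.] [ 495. -221.  171.]
scene blue [183. 207.] 647 [659.  44.  82.] [657. -35.  21.] [661. 105. 144.]
scene blue [120. 237.] 1456 [705. 241.  92.] [658. 182.  18.] [840. 247. 164.]
scene blue [226. 245.] 777 [468.  69.  50.] [430. -39.  36.] [546. 142.  53.]
scene blue [192. 284.] 74 [450. 239. 104.] [442. 229.  93.] [460. 246. 106.]
scene orange [210. 118.] 149 [ 846. -335.  131.] [ 817. -372.  125.] [ 873. -304.  134.]
scene white [279. 113.] 28 [ 694. -611.   61.] [ 685. -636.   57.] [ 710. -567.   64.]
scene white [220. 196.] 20 [ 636. -108.   16.] [ 614. -117.   14.] [ 659. -102.   18.]
scene white [224. 240.] 580 [490.  56.  51.] [462. -15.  48.] [523. 115.  54.]
scene white [152. 231.] 34 [594. 213. 189.] [586. 206. 187.] [601. 220. 190.]
scene white [153. 239.] 20 [576. 227. 186.] [569. 221. 184.] [582. 232. 188.]
scene white [174. 269.] 27 
[... 3114 characters left out ...]
775.]
side white [479. 303.] 8480 [1533.  179. -780.] [ 904. -527. -787.] [1788.  539.   21.]
side white [243. 254.] 16 [ 486. -273.    4.] [ 483. -279.    2.] [ 490. -266.    6.]
side white [329. 312.] 1055 [ 672. -443.    4.] [ 587. -462.    2.] [ 756. -394.    6.]
side white [204. 330.] 401 [ 424. -491.   19.] [ 393. -518.   18.] [ 453. -457.   21.]
side white [260. 351.] 526 [ 521. -537.   36.] [ 483. -591.   32.] [ 594. -501.   38.]
side white [248. 347.] 35 [ 506. -515.    4.] [ 499. -521.    3.] [ 523. -513.    7.]
side white [358. 369.] 515 [ 690. -585.   61.] [ 672. -605.   59.] [ 704. -564.   62.]
side white [247. 362.] 26 [ 507. -550.   15.] [ 503. -554.    6.] [ 513. -542.   17.]
```

Call:
play_rows(translation=[[0.7, 0.9, 0.3], [0.7, 0.9, 0.3], [0.7, 0.9, 0.3], [0.7, 0.9, 0.3], [0.7, 0.9, 0.3], [0.7, 0.9, 0.3], [0.7, 0.9, 0.2], [0.7, 0.9, 0]], rot=[[0, 0, 0.5], [0, 0, 0.5], [0, 0, 0.5], [0, 0, 0.5], [0, 0, 0.5], [0, 0, 0.5], [0, 0, 0.5], [0, 0, 0.5]], hand=0)

```text
t: 0.9
eef_pos: [280.2, -379.1, 258.9]
tcp_rot: [2.944, 1.094, 0.0]
ft_force: [-0.1, 0.2, 0.5]
finger_gap: 0.998
grip_force: 0.0
```

Call:
play_rows(translation=[[0.7, 0.9, 0], [0.7, 0.9, 0], [0.7, 0.9, 0], [0.7, 0.9, 0], [0.7, 0.9, 0], [0.7, 0.9, 0], [0.7, 0.9, 0], [0.7, 0.9, 0]], rot=[[0, 0, 0.5], [0, 0, 0.5], [0, 0, 0.5], [0, 0, 0.5], [0, 0, 0.5], [0, 0, 0.5], [0, 0, 0.5], [0, 0, 0.5]])

```text
t: 1.7
eef_pos: [392.0, -234.8, 258.3]
tcp_rot: [-2.668, -1.657, 0.0]
ft_force: [-0.5, -0.5, 0.2]
finger_gap: 0.998
grip_force: 0.0
```

```bash
cat > shot.py <<'E'
import sys
from h import *
from station import status, eyes
n=sys.argv[1]
s=status.get_state();cp=eyes.camera_params('wrist');p,d=eyes.grab_frame('wrist')
print(s['t'],s['eef_pos'].round(1) if hasattr(s['eef_pos'],'round') else s['eef_pos'],s['tcp_rot'],s['joint_positions'])
np.savez(n+'.npz',p=p,d=d,mtx=cp['mtx'],pose=wristpose(s,cp)); cv2.imwrite(f'pics/{n}.png',p)
E
python3 shot.py w1
```

```text
1.7 [ 392.  -234.8  258.3] [-2.66787712e+00 -1.65744557e+00  2.75004820e-04] [-7.84651919e-01  6.27774182e-02  1.67435395e+00  7.97731269e-06
  1.40526221e+00 -3.25667744e-01]
```

View pics/w1.png

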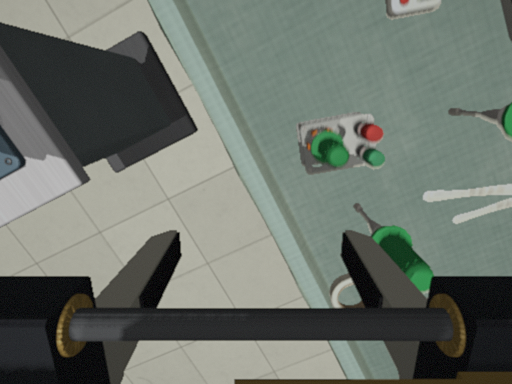

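The stand is at (340,142) with the reagent collar (orange tabs) at (318,138), the green handle top at (332,152), the red cap at (371,132) and the small green cap at (374,157). The big decoy is at (405,258).

```bash
cat > stand.py <<'E'
import sys
from h import *
z=np.load(sys.argv[1]+'.npz');w=world(z);p=z['p'].astype(int);b,g,r=p[...,0],p[...,1],p[...,2]
for nm,m in (('green',(g>60)&(g>2*r)&(g>1.6*b)),('red',(r>100)&(r>2*g)&(r>2*b)),('orange',(r>120)&(g<.75*r)&(g>.35*r)&(b<.4*r))):
    k,l,st,c=cv2.connectedComponentsWithStats(m.astype(np.uint8))
    for i in range(1,k):
        q=w[l==i];q=q[~np.isnan(q[:,0])]
        if len(q)<4 or np.median(q[:,2])<40: continue
        top=q[q[:,2]>np.percentile(q[:,2],90)-3]
        print(nm,c[i].round(),st[i,4],'med',np.median(q,0).round(1),'top mid',((top.min(0)+top.max(0))/2).round(1),np.ptp(top,axis=0).round(1), 'mean',top.mean(0).round(1))
        if nm=='green' and st[i,4]>200:
            for h in range(100,180,6):
                s=q[abs(q[:,2]-h)<3]
                if len(s)>5: print('   ',h,len(s),s.min(0).round(1),s.max(0).round(1))
E
python3 stand.py w1
```

```text
green [508. 120.] 195 med [ 621.3 -281.8  128.2] top mid [ 622.1 -282.8  128. ] [11.8 26.8  3.6] mean [ 621.3 -282.5  128.2]
green [330. 149.] 767 med [ 462.  -228.4  160.1] top mid [ 462.8 -231.8  170.9] [17.2 14.5  4.6] mean [ 462.8 -231.8  170.8]
    124 292 [ 448.5 -242.7  122.8] [ 477.5 -218.   127. ]
    130 16 [ 453.2 -232.4  127.5] [ 471.4 -223.5  132.8]
    136 9 [ 452.4 -233.9  133.4] [ 471.3 -225.3  137.7]
    142 11 [ 452.3 -237.9  139. ] [ 471.5 -225.4  144.4]
    148 15 [ 452.4 -233.2  145.1] [ 471.4 -224.2  150.4]
    154 19 [ 452.4 -233.1  151.3] [ 471.5 -224.3  156.7]
    160 36 [ 452.5 -233.1  157.2] [ 471.5 -223.4  163. ]
    166 85 [ 452.4 -235.6  163.2] [ 471.8 -223.8  169. ]
    172 278 [ 454.5 -239.   169. ] [ 470.8 -224.7  173.2]
green [391. 234.] 403 med [ 488.1 -341.7  128.4] top mid [ 486.2 -348.9  137. ] [34.  32.  20.9] mean [ 487.9 -343.6  128.7]
    124 37 [ 469.4 -362.5  122.9] [ 501.9 -334.   127. ]
    130 359 [ 469.1 -364.9  127. ] [ 503.2 -332.8  131.1]
green [419. 274.] 590 med [ 483.7 -347.6  193.5] top mid [ 470.9 -293.9  270.1] [ 44.1 138.8 155.5] mean [ 482.1 -348.   199.8]
    178 19 [ 479.7 -351.3  177.2] [ 494.9 -342.3  181. ]
green [402. 269.] 6 med [ 474.6 -345.2  183.4] top mid [ 474.6 -344.9  183.5] [1.8 0.6 2.6] mean [ 474.6 -345.1  183.6]
red [373. 133.] 208 med [ 514.5 -246.    98.9] top mid [ 514.4 -246.6   98.9] [16.6 14.6  4. ] mean [ 514.6 -246.5   98.9]
orange [374. 133.] 183 med [ 514.7 -246.1   98.9] top mid [ 514.7 -246.2   98.9] [15.7 13.9  3.9] mean [ 514.7 -246.2   98.9]
orange [314. 132.] 8 med [ 459.7 -217.9  104. ] top mid [ 459.4 -218.   105.8] [2.6 0.8 2.7] mean [ 459.2 -218.   106.3]
orange [308. 146.] 9 med [ 449.3 -227.7  107.7] top mid [ 449.  -228.   107.6] [2.2 2.4 1.7] mean [ 449.  -228.   107.7]
```

Call:
play_rows(translation=[[0.9, 0.0, 0], [0.9, 0.0, 0], [0.9, 0.1, 0], [0.8, 0.05, -0.5], [0, 0, -1], [0, 0, -0.5], [0, 0, 0], [0, 0, 0]], rot=[[0, 0, 0], [0, 0, 0], [0, 0, 0], [0, 0, 0], [0, 0, 0], [0, 0, 0], [0, 0, 0], [0, 0, 0]])

```text
t: 2.55
eef_pos: [461.4, -233.0, 218.9]
tcp_rot: [-2.67, -1.654, 0.0]
ft_force: [-0.4, -0.1, 0.0]
finger_gap: 1.001
grip_force: 0.0
```

```bash
python3 shot.py w2; python3 stand.py w2
```

```text
2.55 [ 461.4 -233.   218.9] [-2.67047162e+00 -1.65431808e+00  2.77915121e-04] [-6.83646729e-01  1.99030480e-01  1.61204066e+00 -9.63705793e-05
  1.33079250e+00 -2.22075283e-01]
green [474. 158.] 1061 med [ 629.6 -278.9  128.4] top mid [ 637.8 -289.1  140.1] [43.7 44.2 27.3] mean [ 632.9 -282.9  128.8]
    124 38 [ 616.1 -301.3  125.7] [ 643.6 -267.1  126.9]
    130 981 [ 615.9 -311.2  127. ] [ 659.7 -267.   132.9]
    136 10 [ 624.9 -301.3  133.6] [ 646.8 -277.3  138.7]
    142 12 [ 624.7 -300.   139.1] [ 647.4 -277.   144.3]
    148 7 [ 624.7 -296.1  146.7] [ 647.8 -277.2  150.5]
green [263. 187.] 374 med [ 468.8 -226.7  125.3] top mid [ 463.  -232.6  144.1] [29.2 27.9 41. ] mean [ 465.9 -228.2  125.8]
    124 362 [ 448.4 -246.5  123.6] [ 477.6 -218.6  127. ]
green [263. 210.] 432 med [ 463.9 -231.8  171. ] top mid [ 463.4 -232.8  171.1] [16.4 15.3  4.4] mean [ 463.4 -232.7  171.1]
    166 67 [ 456.3 -236.   163.4] [ 472.2 -223.2  169. ]
    172 364 [ 455.2 -240.5  169.1] [ 471.6 -225.1  173.3]
green [335. 288.] 628 med [ 484.4 -343.9  128.5] top mid [ 480.3 -291.8  221.1] [ 39.8 157.7 188.4] mean [ 482.8 -342.9  133.9]
    124 9 [ 490.9 -352.9  125.8] [ 498.3 -336.6  126.9]
    130 567 [ 460.4 -370.7  127. ] [ 500.1 -333.6  132.6]
    136 10 [ 467.7 -359.6  135.8] [ 496.5 -350.6  138.9]
    142 6 [ 468.1 -359.7  139.4] [ 496.7 -351.7  143. ]
green [344. 294.] 4 med [ 488.7 -345.4  143.3] top mid [ 488.9 -345.1  143.4] [1.6 1.6 0.6] mean [ 488.8 -345.2  143.4]
green [356. 349.] 578 med [ 480.9 -354.6  194.6] top mid [ 482.1 -355.6  194.2] [23.4 21.5  3.7] mean [ 481.7 -355.1  194.6]
red [492.  53.] 46 med [ 719.2 -225.7   45.7] top mid [ 718.7 -228.2   45.6] [ 4.9 15.2  3.1] mean [ 719.2 -226.4   45.7]
```

View pics/w2.png

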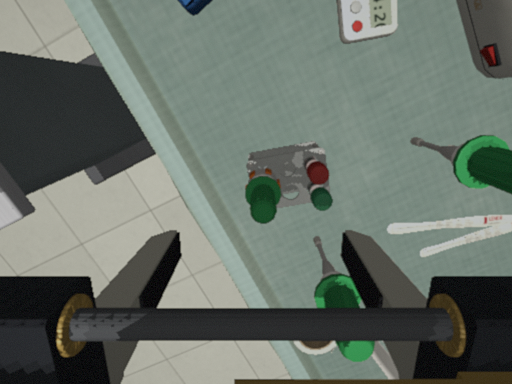

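The handle top is at (263,207), almost centred between the fingers and nearly upright; the stand's caps are at (317,172) and (321,198). Descending to grasp.

Call:
play_rows(translation=[[0.08, 0.02, -0.9], [0, 0, -0.9], [0, 0, -0.9], [0, 0, -0.9], [0, 0, -0.6], [0, 0, -0.2], [0, 0, 0], [0, 0, 0]], rot=[[0, 0, 0], [0, 0, 0], [0, 0, 0], [0, 0, 0], [0, 0, 0], [0, 0, 0], [0, 0, 0], [0, 0, 0]])

```text
t: 3.4
eef_pos: [463.8, -232.9, 131.6]
tcp_rot: [2.669, 1.654, 0.001]
ft_force: [0.3, 0.1, 0.3]
finger_gap: 1.001
grip_force: 0.0
```

Call:
play_rows(translation=[[0, 0, 0], [0, 0, 0], [0, 0, 0], [0, 0, 0], [0, 0, 0], [0, 0, 0], [0, 0, 0], [0, 0, 0]], rot=[[0, 0, 0], [0, 0, 0], [0, 0, 0], [0, 0, 0], [0, 0, 0], [0, 0, 0], [0, 0, 0], [0, 0, 0]], hand=1, grip_force=40)

```text
t: 4.2
eef_pos: [463.3, -232.4, 130.6]
tcp_rot: [-2.67, -1.655, 0.0]
ft_force: [0.7, -0.3, 0.7]
finger_gap: 0.362
grip_force: 0.0
```

Call:
play_rows(translation=[[0, 0, 0], [0, 0, 0], [0, 0, 0], [0, 0, 0], [0, 0, 0], [0, 0, 0]], rot=[[0, 0, 0], [0, 0, 0], [0, 0, 0], [0, 0, 0], [0, 0, 0], [0, 0, 0]])

```text
t: 4.8
eef_pos: [463.3, -232.4, 130.7]
tcp_rot: [2.67, 1.655, 0.0]
ft_force: [0.6, 0.4, -0.4]
finger_gap: 0.2
grip_force: 40.0
```

Call:
play_rows(translation=[[0, 0, 0.3], [0, 0, 0.6], [0, 0, 0.8], [0, 0, 0.8], [0, 0, 0.8], [0, 0, 0.8], [0, 0, 0.4], [0, 0, 0]], rot=[[0, 0, 0], [0, 0, 0], [0, 0, 0], [0, 0, 0], [0, 0, 0], [0, 0, 0], [0, 0, 0], [0, 0, 0]])

```text
t: 5.6
eef_pos: [464.0, -232.9, 222.4]
tcp_rot: [2.668, 1.654, 0.002]
ft_force: [-0.0, -0.6, -1.1]
finger_gap: 0.198
grip_force: 40.0
```

Call:
play_rows(translation=[[0, 0.5, 0], [0, 0.9, 0], [0, 1, 0], [0, 1, 0], [0, 1, 0], [0, 1, 0], [0, 1, 0], [0, 1, 0]], rot=[[0, 0, -0.5], [0, 0, -0.5], [0, 0, -0.5], [0, 0, -0.5], [0, 0, -0.5], [0, 0, -0.5], [0, 0, -0.5], [0, 0, -0.5]])

```text
t: 6.4
eef_pos: [462.7, -83.4, 219.9]
tcp_rot: [-2.946, -1.088, 0.002]
ft_force: [-0.4, -0.3, -0.3]
finger_gap: 0.2
grip_force: 40.0
```

Call:
play_rows(translation=[[0, 1, 0], [0, 1, 0], [0, 1, 0], [0, 0.8, 0], [0, 0.4, 0], [0, 0, 0], [0, 0, 0], [0, 0, 0]], rot=[[0, 0, -0.5], [0, 0, -0.5], [0, 0, 0], [0, 0, 0], [0, 0, 0], [0, 0, 0], [0, 0, 0], [0, 0, 0]])

```text
t: 7.2
eef_pos: [463.3, -1.1, 220.5]
tcp_rot: [2.997, 0.942, -0.001]
ft_force: [0.6, 0.7, -0.2]
finger_gap: 0.209
grip_force: 40.0
```

```bash
python3 shot.py w3; python3 -c "
from station import status
print(status.get_state()['finger_gap'],status.get_state()['ft_force'])"
```

```text
7.2 [463.3  -1.1 220.5] [ 2.99680615e+00  9.42140422e-01 -5.62518704e-04] [-2.43566769e-01  9.97505735e-02  1.72707287e+00 -3.51350458e-04
  1.31498129e+00  7.18122380e-01]
0.20130199576666324 [-0.11692042 -0.56635463 -0.39751724]
```

View pics/w3.png

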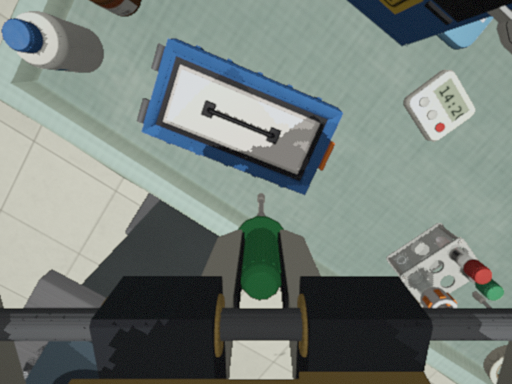

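The picture shows the whole case with its dark seam ring (corners near (181,63), (165,127), (329,117), (298,183)), hinges on the left and orange latch at (327,155). The swab is held straight, bud at (261,197).

```bash
cat > seam.py <<'E'
import sys
from h import *
from scipy.optimize import least_squares
z=np.load(sys.argv[1]+'.npz');p=z['p'];P=z['pose'];m=z['mtx']
w=world(z);hsv=cv2.cvtColor(p,cv2.COLOR_BGR2HSV)
def toplane(h):
    v,u=np.mgrid[:384,:512];r=np.stack([(u-m[0,2])/m[0,0],(v-m[1,2])/m[1,1],np.ones(u.shape)],-1)@P[:3,:3].T
    return P[:3,3]+r*((h-P[2,3])/r[...,2])[...,None]
x0=np.array([495,40,0.])
W=toplane(47.);dark=(p.max(2)<60)&(abs(w[...,2]-49)<6)
pts=W[dark][:,:2]
print('blue top z',np.nanmedian(w[(hsv[...,0]>100)&(hsv[...,0]<125)&(hsv[...,1]>150)&(abs(w[...,2]-50)<8)][:,2]), 'dark n',len(pts),'z',np.nanmedian(w[dark][:,2]))
def loc(x,q): c,s=np.cos(x[2]),np.sin(x[2]);d=q-x[:2];return d@np.array([[c,-s],[s,c]])
def dist(x,q):
    l=abs(loc(x,q))-[33,80]
    return np.where(l.max(1)>0,np.hypot(*np.maximum(l,0).T),l.max(1))
best=min((least_squares(lambda x:dist(x,q),[*x0[:2],a],loss='soft_l1',f_scale=1.5) for a in(-.3,0,.3) for q in[pts]),key=lambda r:r.cost)
x=best.x
for _ in range(3):
    q=pts[abs(dist(x,pts))<5];x=least_squares(lambda x:dist(x,q),x,loss='soft_l1',f_scale=1.).x
print('case',x.round(3),len(q),'rms',np.sqrt((dist(x,q)**2).mean()).round(2))
c,s=np.cos(x[2]),np.sin(x[2])
l=loc(x,q);d=l
for nm,k in(('front',abs(d[:,0]+33)<4),('back',abs(d[:,0]-33)<4)): print(nm,k.sum(),np.median(d[k,0]))
for nm,k in(('latch',abs(d[:,1]+80)<4),('hinge',abs(d[:,1]-80)<4)): print(nm,k.sum(),np.median(d[k,1]))
pts=[]
for n,a,b in(('start',-33,80),('corner',-33,-80),('end',33,-80)):
    X=x[:2]+[c*a-s*b,s*a+c*b];pts.append([*X,47]);print(n,X.round(1),proj(z,np.array([*X,47.])).round())
im=p.copy()
for t in pts: cv2.drawMarker(im,tuple(int(v) for v in proj(z,np.array(t)).round()),(0,255,255),0,9,1)
cv2.imwrite(f'pics/fit_{sys.argv[1]}.png',cv2.resize(im[20:220,120:370],None,fx=3,fy=3,interpolation=cv2.INTER_NEAREST))
E
python3 seam.py w3
python3 - <<'E'
from h import *
z=np.load('w3.npz');w=world(z)
for r in range(190,216,3): print(r,[(u,z['p'][r,u].tolist(),w[r,u].round(0).tolist()) for u in range(256,267,2)][1:5])
T=z['pose']
for tz in(92.2,93.2-18.8+18.8): pass
print('pred tip',proj(z,np.array([463.3,-1.1,220.5-92.2])))
E
```

```text
blue top z 50.27283397710346 dark n 1382 z 47.74392207341222
case [4.95508e+02 4.57770e+01 2.24000e-01] 1200 rms 1.52
front 704 -33.00748618962049
back 204 32.97056231469389
latch 331 -79.7777156791261
hinge 29 79.24204982977938
start [445.6 116.5] [159. 123.]
corner [481.1 -39.6] [298. 178.]
end [545.4 -24.9] [324. 122.]
190 [(258, [155, 165, 149], [433.0, -19.0, 3.0]), (260, [156, 166, 149], [434.0, -21.0, 4.0]), (262, [154, 164, 147], [435.0, -23.0, 2.0]), (264, [152, 162, 146], [437.0, -25.0, 3.0])]
193 [(258, [150, 160, 146], [429.0, -21.0, 3.0]), (260, [121, 128, 126], [464.0, 0.0, 130.0]), (262, [125, 133, 128], [465.0, -2.0, 128.0]), (264, [154, 165, 150], [433.0, -27.0, 2.0])]
196 [(258, [103, 111, 114], [463.0, 1.0, 135.0]), (260, [101, 107, 111], [464.0, 0.0, 137.0]), (262, [101, 107, 111], [465.0, -2.0, 136.0]), (264, [115, 122, 119], [465.0, -3.0, 133.0])]
199 [(258, [110, 117, 121], [462.0, 1.0, 141.0]), (260, [106, 111, 114], [463.0, -0.0, 142.0]), (262, [108, 114, 117], [464.0, -2.0, 142.0]), (264, [120, 129, 126], [465.0, -4.0, 140.0])]
202 [(258, [127, 135, 131], [4
[... 217 characters left out ...]
7, 101], [463.0, -1.0, 156.0]), (262, [96, 100, 103], [464.0, -2.0, 156.0]), (264, [151, 161, 147], [421.0, -36.0, 5.0])]
208 [(258, [131, 139, 135], [462.0, 0.0, 159.0]), (260, [91, 96, 98], [464.0, -0.0, 164.0]), (262, [97, 100, 104], [464.0, -2.0, 163.0]), (264, [151, 161, 146], [417.0, -38.0, 5.0])]
211 [(258, [131, 141, 135], [461.0, -0.0, 165.0]), (260, [90, 92, 97], [464.0, 0.0, 171.0]), (262, [93, 98, 100], [465.0, -2.0, 170.0]), (264, [153, 164, 150], [414.0, -41.0, 4.0])]
214 [(258, [90, 94, 97], [465.0, 2.0, 182.0]), (260, [92, 93, 97], [466.0, 1.0, 183.0]), (262, [90, 92, 96], [467.0, 0.0, 183.0]), (264, [109, 113, 111], [467.0, -2.0, 179.0])]
pred tip [260.50981824 194.42661217]
```

View pics/fit_w3.png

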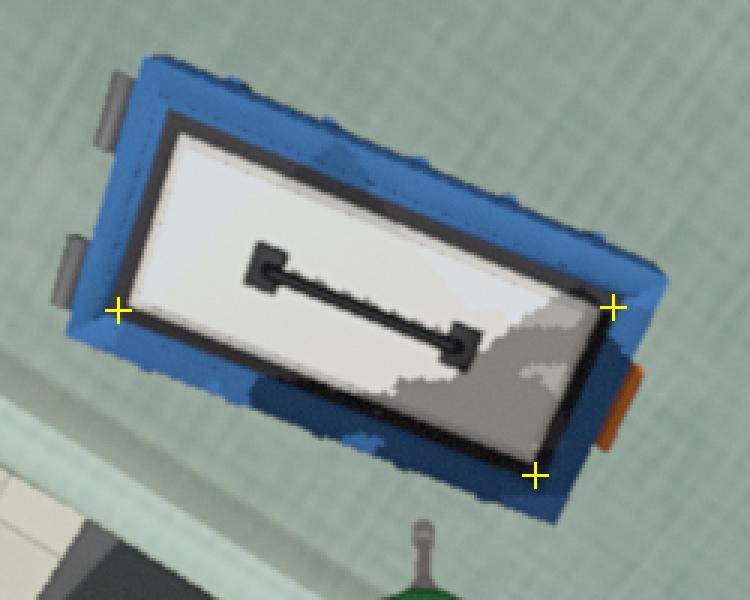

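The crosses sit 2–3 mm outside the seam (shadow biased the mask). Refit with a neutral-dark mask.

```bash
sed -i "s/dark=(p.max(2)<60)&(abs(w\[...,2\]-49)<6)/dark=(p.max(2)<100)\&(np.ptp(p.astype(int),axis=2)<22)\&(abs(w[...,2]-48)<5)/; s/x0=np.array.*/x0=np.array([495.,44,0])/; s/(-.3,0,.3)/(.15,.22,.28)/" seam.py
python3 seam.py w3
```

```text
blue top z 50.27283397710346 dark n 2588 z 47.592746150549175
case [4.95782e+02 4.66710e+01 2.30000e-01] 2166 rms 1.54
front 780 -32.96494553136297
back 823 32.96318329249408
latch 378 -79.87506534025309
hinge 342 79.90891255768598
start [445.4 117.1] [159. 123.]
corner [481.9 -38.7] [298. 177.]
end [546.1 -23.7] [323. 121.]
```

View pics/fit_w3.png

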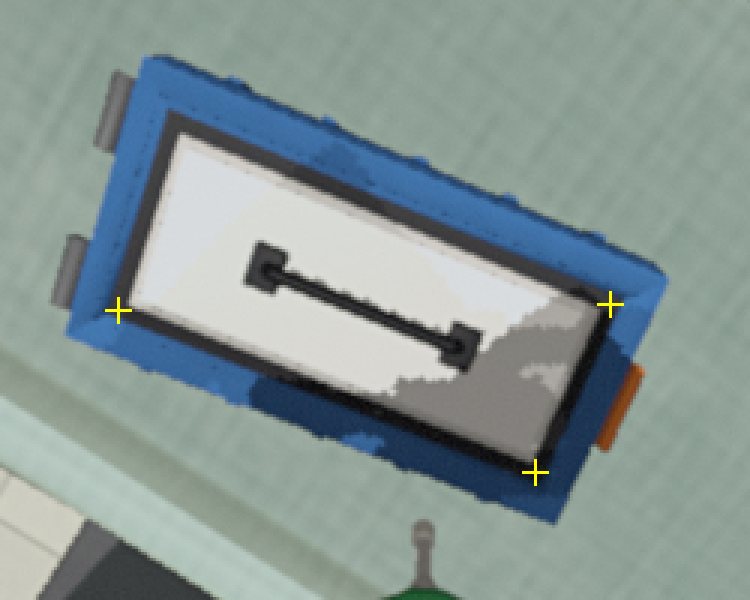

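The fit is now balanced on all four sides (within ~1 mm) and the bud agrees with the calibration. Moving above the seam start.

Call:
play_rows(translation=[[-0.1, 0.5, 0], [-0.15, 0.9, 0], [-0.15, 0.9, 0], [-0.15, 0.9, 0], [-0.15, 0.9, 0], [-0.1, 0.9, 0], [-0.1, 0.6, 0], [0, 0.3, 0]], rot=[[0, 0, 0], [0, 0, 0], [0, 0, 0], [0, 0, 0], [0, 0, 0], [0, 0, 0], [0, 0, 0], [0, 0, 0]])

```text
t: 8.05
eef_pos: [444.9, 118.6, 220.7]
tcp_rot: [-2.996, -0.945, 0.0]
ft_force: [-0.1, -0.5, 0.2]
finger_gap: 0.203
grip_force: 40.0
```

Call:
play_rows(translation=[[0, 0, -0.8], [0, 0, -0.9], [0, 0, -0.9], [0, 0, -0.6], [0, 0, -0.2], [0, 0, 0], [0, 0, 0], [0, 0, 0]], rot=[[0, 0, 0], [0, 0, 0], [0, 0, 0], [0, 0, 0], [0, 0, 0], [0, 0, 0], [0, 0, 0], [0, 0, 0]])

```text
t: 8.85
eef_pos: [446.0, 117.5, 153.5]
tcp_rot: [2.996, 0.943, 0.002]
ft_force: [0.1, -0.6, -0.3]
finger_gap: 0.205
grip_force: 40.0
```

```bash
cat > force.py <<'E'
import numpy as np
from station import status, eyes
F=[];E=[]
for _ in range(12):
    eyes.grab_frame('side');s=status.get_state();F.append(s['ft_force']);E.append(s['eef_pos'])
print(s['t'],'F',np.mean(F,0).round(2),np.std(F,0).round(2),'pos',np.mean(E,0).round(2))
E
python3 force.py; python3 shot.py w4; python3 seam.py w4
```

```text
9.45 F [-0.1  -0.08 -0.5 ] [0.55 0.56 0.48] pos [445.47 117.59 152.92]
9.45 [445.3 117.6 152.6] [-2.99667689e+00 -9.43121433e-01  7.12332850e-05] [ 1.52218312e-02  1.57020419e-01  1.83761529e+00 -5.18267750e-06
  1.14700286e+00  9.76203709e-01]
blue top z 50.28982855535554 dark n 3485 z 47.52141800258687
case [4.95957e+02 4.60550e+01 2.28000e-01] 2889 rms 1.59
front 1022 -32.91960657606759
back 1119 32.927308708866626
latch 381 -79.90931250500371
hinge 574 79.88717215417176
start [445.7 116.5] [262. 190.]
corner [481.9 -39.3] [417. 250.]
end [546.2 -24.4] [455. 188.]
```

Call:
play_rows(translation=[[0, -0.04, -0.3], [0, 0, -0.2], [0, 0, -0.1], [0, 0, -0.1], [0, 0, 0]], rot=[[0, 0, 0], [0, 0, 0], [0, 0, 0], [0, 0, 0], [0, 0, 0]])

```text
t: 10.0
eef_pos: [445.2, 116.8, 138.4]
tcp_rot: [-2.997, -0.943, 0.001]
ft_force: [-0.5, 0.0, 0.5]
finger_gap: 0.204
grip_force: 40.0
```

```bash
python3 force.py; python3 shot.py w5; python3 -c "
import cv2;p=cv2.imread('pics/w5.png');cv2.imwrite('pics/w5c.png',cv2.resize(p[140:260,180:340],None,fx=5,fy=5,interpolation=2)[:600,:800])"
```

```text
10.6 F [-0.43  0.02  0.56] [0.62 0.33 0.73] pos [445.27 116.79 138.71]
10.6 [445.3 116.8 138.7] [-2.99668296e+00 -9.43102683e-01 -6.74985462e-05] [1.34295424e-02 1.72313609e-01 1.85737057e+00 2.27826891e-05
 1.11186973e+00 9.74411742e-01]
```

View pics/w5c.png

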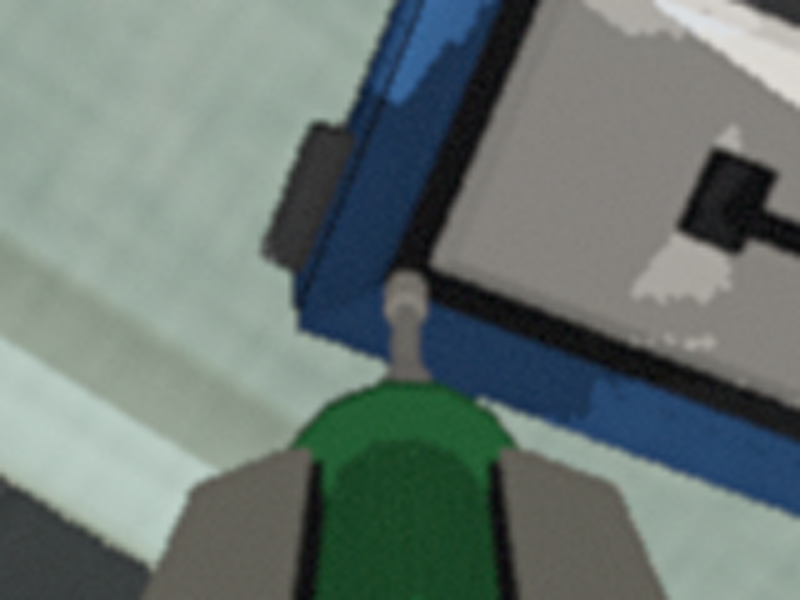

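The bud is seated in the seam's start corner with about 1 N, i.e. a light touch. Starting the wipe at ~33 mm/s.

Call:
play_rows(translation=[[0.038, -0.162, 0], [0.038, -0.162, 0], [0.038, -0.162, 0], [0.038, -0.162, 0], [0.038, -0.162, 0], [0.038, -0.162, 0], [0.038, -0.162, 0], [0.038, -0.162, 0]], rot=[[0, 0, 0], [0, 0, 0], [0, 0, 0], [0, 0, 0], [0, 0, 0], [0, 0, 0], [0, 0, 0], [0, 0, 0]])

```text
t: 11.45
eef_pos: [451.4, 90.6, 138.6]
tcp_rot: [-2.997, -0.943, 0.0]
ft_force: [0.2, 1.4, -0.3]
finger_gap: 0.202
grip_force: 40.0
```

Call:
play_rows(translation=[[0.038, -0.162, 0], [0.038, -0.162, 0], [0.038, -0.162, 0], [0.038, -0.162, 0], [0.038, -0.162, 0], [0.038, -0.162, 0], [0.038, -0.162, 0], [0.038, -0.162, 0]], rot=[[0, 0, 0], [0, 0, 0], [0, 0, 0], [0, 0, 0], [0, 0, 0], [0, 0, 0], [0, 0, 0], [0, 0, 0]])

```text
t: 12.25
eef_pos: [457.5, 64.7, 138.6]
tcp_rot: [-2.997, -0.943, 0.0]
ft_force: [-0.8, 0.9, -0.1]
finger_gap: 0.203
grip_force: 40.0
```

```bash
python3 force.py
```

```text
12.85 F [ 0.11 -0.68  0.39] [0.27 0.41 0.38] pos [457.58  64.72 138.69]
```

Call:
play_rows(translation=[[0.038, -0.162, 0], [0.038, -0.162, 0], [0.038, -0.162, 0], [0.038, -0.162, 0], [0.038, -0.162, 0], [0.038, -0.162, 0], [0.038, -0.162, 0], [0.038, -0.162, 0]], rot=[[0, 0, 0], [0, 0, 0], [0, 0, 0], [0, 0, 0], [0, 0, 0], [0, 0, 0], [0, 0, 0], [0, 0, 0]])

```text
t: 13.65
eef_pos: [463.6, 38.7, 138.6]
tcp_rot: [-2.997, -0.943, 0.0]
ft_force: [-0.3, 0.5, -0.1]
finger_gap: 0.201
grip_force: 40.0
```

Call:
play_rows(translation=[[0.038, -0.162, 0], [0.038, -0.162, 0], [0.038, -0.162, 0], [0.038, -0.162, 0], [0.038, -0.162, 0], [0.038, -0.162, 0], [0.038, -0.162, 0], [0.038, -0.162, 0]], rot=[[0, 0, 0], [0, 0, 0], [0, 0, 0], [0, 0, 0], [0, 0, 0], [0, 0, 0], [0, 0, 0], [0, 0, 0]])

```text
t: 14.45
eef_pos: [469.7, 12.8, 138.6]
tcp_rot: [-2.997, -0.943, 0.0]
ft_force: [-0.0, 1.0, 0.1]
finger_gap: 0.203
grip_force: 40.0
```

Call:
play_rows(translation=[[0.038, -0.162, 0], [0.038, -0.162, 0], [0.038, -0.162, 0], [0.038, -0.162, 0], [0.038, -0.162, 0], [0.038, -0.162, 0], [0.038, -0.162, 0], [0.038, -0.162, 0]], rot=[[0, 0, 0], [0, 0, 0], [0, 0, 0], [0, 0, 0], [0, 0, 0], [0, 0, 0], [0, 0, 0], [0, 0, 0]])

```text
t: 15.25
eef_pos: [475.7, -13.1, 138.6]
tcp_rot: [-2.997, -0.943, 0.0]
ft_force: [-0.6, 1.1, -0.3]
finger_gap: 0.204
grip_force: 40.0
```

Call:
play_rows(translation=[[0.038, -0.162, 0], [0.038, -0.162, 0], [0.038, -0.162, 0], [0.038, -0.162, 0], [0.038, -0.162, 0], [0.038, -0.162, 0], [0.038, -0.162, 0], [0.038, -0.162, 0]], rot=[[0, 0, 0], [0, 0, 0], [0, 0, 0], [0, 0, 0], [0, 0, 0], [0, 0, 0], [0, 0, 0], [0, 0, 0]])

```text
t: 16.05
eef_pos: [481.8, -39.0, 138.6]
tcp_rot: [-2.997, -0.943, 0.0]
ft_force: [-0.4, 1.1, 0.1]
finger_gap: 0.202
grip_force: 40.0
```

```bash
python3 force.py; python3 shot.py w6; python3 seam.py w6;python3 -c "
import cv2;p=cv2.imread('pics/w6.png');cv2.imwrite('pics/w6c.png',cv2.resize(p[120:240,180:340],None,fx=5,fy=5,interpolation=2))"
```

```text
16.65 F [ 0.54 -0.82  0.42] [0.52 0.42 0.45] pos [481.92 -38.98 138.72]
16.65 [481.8 -38.7 138.7] [2.99647875e+00 9.43327831e-01 1.45991652e-04] [-3.11400853e-01  2.12188489e-01  1.80611104e+00 -6.31497666e-05
  1.12313888e+00  6.49443012e-01]
blue top z 50.30976686026392 dark n 4140 z 47.62232968436052
case [4.95862e+02 4.66300e+01 2.30000e-01] 3890 rms 1.59
front 1342 -32.9371261810932
back 1537 32.95180177255192
latch 608 -79.94170244436255
hinge 668 79.94711070532767
start [445.5 117. ] [ 75. 124.]
corner [482.  -38.8] [261. 195.]
end [546.3 -23.7] [291. 122.]
```

View pics/w6c.png

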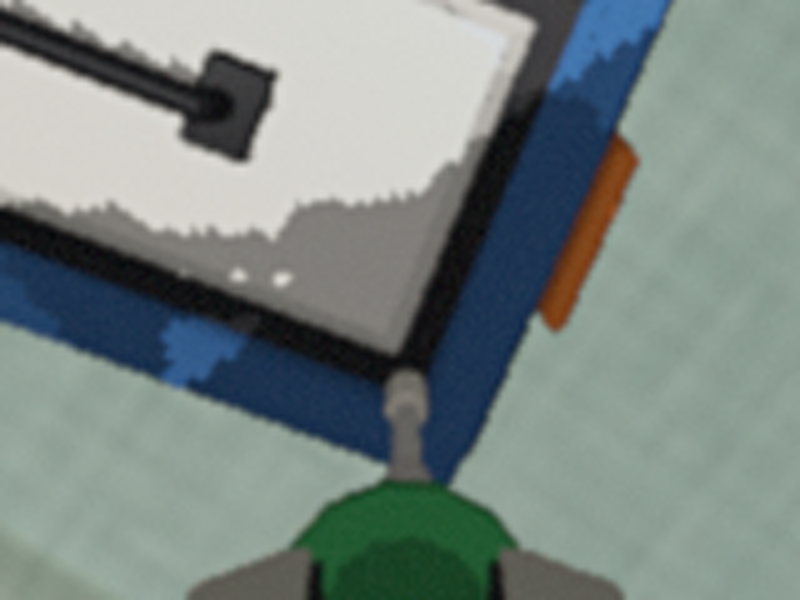

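The bud is in the latch-end front corner, pointing along the next leg. Continuing along the latch end.

Call:
play_rows(translation=[[0.134, 0.031, 0], [0.134, 0.031, 0], [0.134, 0.031, 0], [0.134, 0.031, 0], [0.134, 0.031, 0], [0.134, 0.031, 0], [0.134, 0.031, 0], [0.134, 0.031, 0]], rot=[[0, 0, 0], [0, 0, 0], [0, 0, 0], [0, 0, 0], [0, 0, 0], [0, 0, 0], [0, 0, 0], [0, 0, 0]])

```text
t: 17.5
eef_pos: [503.4, -33.7, 138.6]
tcp_rot: [-2.997, -0.943, 0.0]
ft_force: [-0.1, -0.1, 0.2]
finger_gap: 0.201
grip_force: 40.0
```

Call:
play_rows(translation=[[0.134, 0.031, 0], [0.134, 0.031, 0], [0.134, 0.031, 0], [0.134, 0.031, 0], [0.134, 0.031, 0], [0.134, 0.031, 0], [0.134, 0.031, 0], [0.134, 0.031, 0]], rot=[[0, 0, 0], [0, 0, 0], [0, 0, 0], [0, 0, 0], [0, 0, 0], [0, 0, 0], [0, 0, 0], [0, 0, 0]])

```text
t: 18.3
eef_pos: [524.9, -28.8, 138.7]
tcp_rot: [-2.997, -0.943, 0.0]
ft_force: [-0.2, -0.3, -0.2]
finger_gap: 0.202
grip_force: 40.0
```

Call:
play_rows(translation=[[0.134, 0.031, 0], [0.134, 0.031, 0], [0.134, 0.031, 0], [0.134, 0.031, 0], [0.134, 0.031, 0], [0.134, 0.031, 0], [0.134, 0.031, 0], [0.134, 0.031, 0]], rot=[[0, 0, 0], [0, 0, 0], [0, 0, 0], [0, 0, 0], [0, 0, 0], [0, 0, 0], [0, 0, 0], [0, 0, 0]])

```text
t: 19.1
eef_pos: [546.3, -23.8, 138.6]
tcp_rot: [2.997, 0.943, -0.0]
ft_force: [-1.3, -0.0, -0.4]
finger_gap: 0.198
grip_force: 40.0
```

```bash
python3 force.py; python3 shot.py w7; python3 seam.py w7
```

```text
19.7 F [ 0.44 -0.03  0.09] [0.57 0.43 0.51] pos [546.43 -23.85 138.76]
19.7 [546.2 -23.9 138.7] [2.99656931e+00 9.42950880e-01 4.06079221e-04] [-2.47819968e-01  3.19282237e-01  1.65751930e+00 -2.69919231e-06
  1.16448583e+00  7.13243859e-01]
blue top z 50.31110713456411 dark n 2653 z 47.64622712605245
case [4.95544e+02 4.67810e+01 2.29000e-01] 2556 rms 1.51
front 830 -32.97611972115605
back 1225 32.98721268049541
latch 133 -79.23857911288015
hinge 508 79.76600621330101
start [445.3 117.2] [ 59. 197.]
corner [481.5 -38.6] [233. 258.]
end [545.8 -23.6] [260. 195.]
```

Contact held to the end corner (≈0.6 N). Lifting and returning over the tube.

Call:
play_rows(translation=[[0, 0, 0.3], [0, 0, 0.6], [0, 0, 0.8], [0, 0, 0.8], [0, 0, 0.8], [0, 0, 0.6], [0, 0, 0.3], [0, 0, 0]], rot=[[0, 0, 0], [0, 0, 0], [0, 0, 0], [0, 0, 0], [0, 0, 0], [0, 0, 0], [0, 0, 0], [0, 0, 0]])

```text
t: 20.55
eef_pos: [546.5, -23.9, 223.7]
tcp_rot: [2.996, 0.943, 0.002]
ft_force: [-0.8, 0.6, -0.8]
finger_gap: 0.201
grip_force: 40.0
```

Call:
play_rows(translation=[[-0.2, -0.4, 0], [-0.3, -0.8, 0], [-0.4, -0.9, 0], [-0.4, -1, 0], [-0.4, -1, 0], [-0.4, -1, 0], [-0.4, -1, 0], [-0.4, -1, 0]], rot=[[0, 0, 0.5], [0, 0, 0.5], [0, 0, 0.5], [0, 0, 0.5], [0, 0, 0.5], [0, 0, 0.5], [0, 0, 0.5], [0, 0, 0.5]])

```text
t: 21.35
eef_pos: [487.2, -166.4, 221.7]
tcp_rot: [-2.747, -1.522, 0.001]
ft_force: [0.2, -0.7, -1.4]
finger_gap: 0.203
grip_force: 40.0
```

Call:
play_rows(translation=[[-0.4, -0.9, 0], [-0.4, -0.9, 0], [-0.3, -0.8, 0], [-0.15, -0.5, 0], [0, -0.2, 0], [0, 0, 0], [0, 0, 0], [0, 0, 0]], rot=[[0, 0, 0.5], [0, 0, 0.5], [0, 0, 0], [0, 0, 0], [0, 0, 0], [0, 0, 0], [0, 0, 0], [0, 0, 0]])

```text
t: 22.15
eef_pos: [463.3, -231.1, 222.6]
tcp_rot: [-2.669, -1.656, -0.0]
ft_force: [-0.0, 0.3, -0.1]
finger_gap: 0.2
grip_force: 40.0
```

```bash
python3 force.py; python3 shot.py w8; python3 - <<'E'
from h import *
z=np.load('w8.npz');w=world(z);p=z['p'].astype(int);b,g,r=p[...,0],p[...,1],p[...,2]
for nm,m in (('red',(r>100)&(r>2*g)&(r>2*b)),('orange',(r>120)&(g<.75*r)&(g>.35*r)&(b<.4*r))):
    k,l,st,c=cv2.connectedComponentsWithStats(m.astype(np.uint8))
    for i in range(1,k):
        q=w[l==i]
        if st[i,4]>3: print(nm,c[i].round(),st[i,4],np.nanmedian(q,0).round(1))
print(proj(z,np.array([463.3,-232.4,110.])))
p=cv2.imread('pics/w8.png');cv2.imwrite('pics/w8c.png',cv2.resize(p[130:250,180:340],None,fx=5,fy=5,interpolation=2))
E
```

```text
22.75 F [ 0.19  0.08 -0.73] [0.49 0.4  0.5 ] pos [ 463.19 -231.59  222.68]
22.75 [ 463.1 -231.9  222.6] [-2.67020910e+00 -1.65508118e+00 -1.91510995e-05] [-6.79834179e-01  1.97985776e-01  1.60393580e+00  2.76821013e-05
  1.33971124e+00 -2.18792996e-01]
red [355.  29.] 66 [ 617.6 -144.    18.9]
red [488.  56.] 57 [ 719.2 -226.1   45.5]
red [317. 175.] 231 [ 515.2 -247.4   98.9]
orange [355.  29.] 58 [ 617.1 -143.6   19. ]
orange [317. 174.] 135 [ 515.3 -246.3   99. ]
orange [267. 194.] 4 [ 465.4 -241.4  106.3]
[261.00331058 187.90487167]
```

View pics/w8c.png

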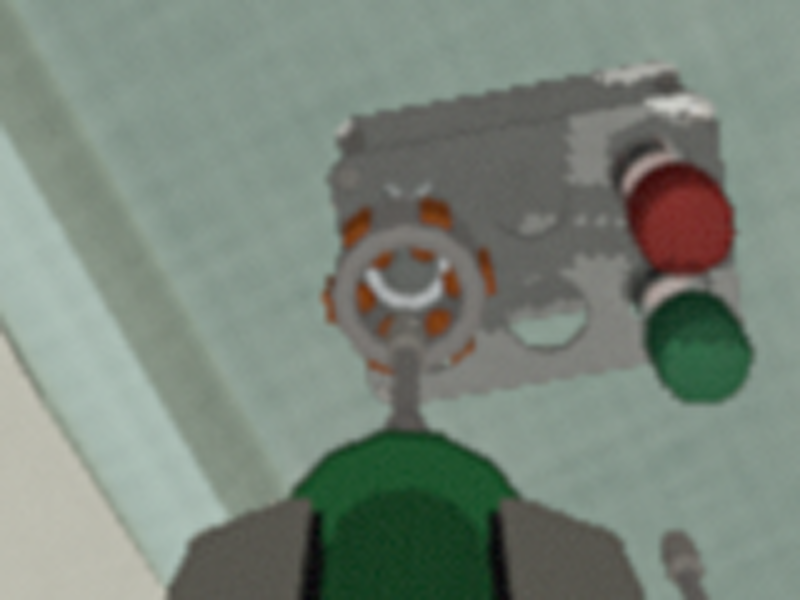

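The collar centre is at crop (409,298) and the bud hangs just over its near rim, as expected from the viewing angle. It matches the grasp position within ~1 mm. Inserting.

Call:
play_rows(translation=[[0, -0.06, -0.2], [0, 0, -0.4], [0, 0, -0.4], [0, 0, -0.4], [0, 0, -0.4], [0, 0, -0.3], [0, 0, 0], [0, 0, 0]], rot=[[0, 0, 0], [0, 0, 0], [0, 0, 0], [0, 0, 0], [0, 0, 0], [0, 0, 0], [0, 0, 0], [0, 0, 0]])

```text
t: 23.6
eef_pos: [463.1, -233.1, 180.6]
tcp_rot: [-2.67, -1.655, 0.0]
ft_force: [-0.3, -0.6, -0.6]
finger_gap: 0.204
grip_force: 40.0
```

```bash
python3 force.py
```

```text
24.2 F [-0.02 -0.27 -0.61] [0.27 0.53 0.34] pos [ 463.23 -233.15  180.91]
```

Call:
play_rows(translation=[[0, 0, -0.3], [0, 0, -0.4], [0, 0, -0.4], [0, 0, -0.4], [0, 0, -0.4], [0, 0, -0.3], [0, 0, 0], [0, 0, 0]], rot=[[0, 0, 0], [0, 0, 0], [0, 0, 0], [0, 0, 0], [0, 0, 0], [0, 0, 0], [0, 0, 0], [0, 0, 0]])

```text
t: 25.0
eef_pos: [463.1, -233.1, 136.6]
tcp_rot: [-2.67, -1.655, 0.0]
ft_force: [-1.4, -0.5, -0.8]
finger_gap: 0.203
grip_force: 40.0
```

```bash
python3 force.py
```

```text
25.6 F [-0.13  0.01 -0.47] [0.29 0.52 0.53] pos [ 463.24 -233.16  136.91]
```

Call:
play_rows(translation=[[0, 0, -0.1], [0, 0, -0.1], [0, 0, -0.1], [0, 0, -0.1], [0, 0, -0.05], [0, 0, -0.05], [0, 0, 0]], rot=[[0, 0, 0], [0, 0, 0], [0, 0, 0], [0, 0, 0], [0, 0, 0], [0, 0, 0], [0, 0, 0]], grip_force=60)

```text
t: 26.3
eef_pos: [463.8, -233.4, 128.3]
tcp_rot: [2.668, 1.654, 0.002]
ft_force: [-0.9, 2.0, 11.2]
finger_gap: 0.2
grip_force: 60.0
```

Call:
play_rows(translation=[[0, 0, -0.05], [0, 0, -0.05], [0, 0, 0]], rot=[[0, 0, 0], [0, 0, 0], [0, 0, 0]])

```text
t: 26.6
eef_pos: [463.6, -233.2, 125.8]
tcp_rot: [2.669, 1.654, 0.001]
ft_force: [-0.2, 0.3, 4.0]
finger_gap: 0.2
grip_force: 60.0
```

Call:
play_rows(translation=[[0, 0, -0.05], [0, 0, -0.05], [0, 0, 0]], rot=[[0, 0, 0], [0, 0, 0], [0, 0, 0]])

```text
t: 26.9
eef_pos: [462.9, -232.7, 121.8]
tcp_rot: [-2.669, -1.654, 0.0]
ft_force: [1.9, 0.7, -3.8]
finger_gap: 0.201
grip_force: 60.0
```

Call:
play_rows(translation=[[0, 0, -0.05], [0, 0, -0.05], [0, 0, 0]], rot=[[0, 0, 0], [0, 0, 0], [0, 0, 0]])

```text
t: 27.2
eef_pos: [463.0, -233.1, 120.4]
tcp_rot: [-2.67, -1.655, 0.001]
ft_force: [-0.1, -0.2, -0.7]
finger_gap: 0.199
grip_force: 60.0
```

It snapped (the resistance peaked near 11 N, then dropped and pulled in). Pressing to seat the flange.

Call:
play_rows(translation=[[0, 0, -0.05], [0, 0, 0], [0, 0, 0]], rot=[[0, 0, 0], [0, 0, 0], [0, 0, 0]])

```text
t: 27.5
eef_pos: [463.1, -233.2, 120.0]
tcp_rot: [2.67, 1.655, -0.0]
ft_force: [-1.6, 0.1, 3.8]
finger_gap: 0.204
grip_force: 60.0
```

Call:
play_rows(translation=[[0, 0, -0.05], [0, 0, 0], [0, 0, 0]], rot=[[0, 0, 0], [0, 0, 0], [0, 0, 0]])

```text
t: 27.8
eef_pos: [463.1, -233.2, 120.0]
tcp_rot: [2.669, 1.655, 0.0]
ft_force: [-3.4, 1.7, 11.2]
finger_gap: 0.197
grip_force: 60.0
```

```bash
python3 force.py
```

```text
28.4 F [-3.19  1.85 10.87] [0.47 0.42 0.33] pos [ 463.15 -233.22  119.97]
```

```bash
python3 shot.py w9; python3 - <<'E'
from h import *
from station import eyes,status
def flange(z,n):
    w=world(z);p=z['p'].astype(int);b,g,r=p[...,0],p[...,1],p[...,2]
    q=w[(g>45)&(g>1.8*r)&(g>1.5*b)&(np.hypot(w[...,0]-463,w[...,1]+233)<18)]
    print(n,len(q),np.histogram(q[:,2],np.arange(98,180,4)))
for n in('w2','w9'): flange(np.load(n+'.npz'),n)
z=dict(eyes.camera_params('side'));z['p'],z['d']=eyes.grab_frame('side');flange(np.load('side.npz'),'side0');flange(z,'side1')
for nm,c,h in (('timer',None,18),):pass
print(status.get_state()['ft_force'],status.get_state()['t'])
E
```

```text
28.4 [ 463.2 -233.2  120. ] [2.66915333e+00 1.65483058e+00 1.15747914e-04] [-6.81601552e-01  2.91988534e-01  1.74905792e+00 -3.18049315e-04
  1.09950542e+00 -2.20628344e-01]
w2 1182 (array([  0,   0,   0,   0,   0,   0, 319,  63,  33,  30,  35,  34,  42,
        40,  33,  45,  50, 119, 339,   0]), array([ 98, 102, 106, 110, 114, 118, 122, 126, 130, 134, 138, 142, 146,
       150, 154, 158, 162, 166, 170, 174, 178]))
w9 2780 (array([  0,   0,   0,  98, 433,  76, 101, 102, 100, 118, 131, 124, 153,
       173, 248, 922,   1,   0,   0,   0]), array([ 98, 102, 106, 110, 114, 118, 122, 126, 130, 134, 138, 142, 146,
       150, 154, 158, 162, 166, 170, 174, 178]))
side0 185 (array([ 0,  0,  0,  0,  0,  1, 43, 19, 11,  9, 10, 12,  7, 10, 11, 10,  9,
       17, 16,  0]), array([ 98, 102, 106, 110, 114, 118, 122, 126, 130, 134, 138, 142, 146,
       150, 154, 158, 162, 166, 170, 174, 178]))
side1 129 (array([ 0,  0,  0,  6, 20, 10,  7,  7,  8,  8,  7, 11,  8, 10,  9, 17,  1,
        0,  0,  0]), array([ 98, 102, 106, 110, 114, 118, 122, 126, 130, 134, 138, 142, 146,
       150, 154, 158, 162, 166, 170, 174, 178]))
[-3.67237967  1.86730715 10.94368187] 28.5
```

```bash
python3 -c "
from station import ctrl
print(ctrl.finish_job())"
```

```text
the job is handed in; nothing more can be done
None
```

I wiped the seam from the hinge-end front corner to the latch-end rear corner with light contact at each check. The swab is back in its tube, snapped and flush by depth readings. I handed the job in at about 28.5 s, still gripping the handle and pressing down with about 11 N; no result came back.

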